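# Stand the tan leather sample chart on its kickstand

## Robot

A 6-joint arm with a two-finger parallel gripper is mounted at the origin on the work surface. World frame = base frame: x ahead of the robot, y to its left, z up, the work surface at z = 0. Lengths are in m, angles in rad, forces in N, time in s.
With the tool pointing down it reaches from about 0.3 to 0.875 m from the base axis. Payload 6.4 kg.
Tool frame: the origin (TCP) lies on the centre line of the jaws, within the pads' length; the fingertips stand 25 mm ahead of it and the grasp point (between the pads) lies 6 mm ahead of it; z points along the fingers, y is the line along which they close (so a half turn about z gives the same grasp; the last joint's range is limited). The gripper opens to 85 mm and grips with 20 to 120 N. Pads are 22 mm wide; open, the fingers measure 114 mm over their backs; the gripper's body (76 mm by 85 mm) begins 54 mm behind the grasp point. The pads swing forward as they close: fully open they stand 13 mm farther back than shut.
Start: joints at [0.977, 0.181, 1.607, -0, 1.354, -0.206], TCP at [0.217, 0.532, 0.256] pointing down, gripper open.
Joint ranges: [-2.99, 2.99], [-0.89, 2.07], [0.3, 2.58], [-1.14, 4.28], [0, 2.63], [-3.12, 3.12]. Speed limits (rad/s): [2.57, 2.57, 3.01, 3.14, 3.14, 3.14].

## Interface

Orientations are given as a unit quaternion [w, x, y, z].
In Python, from bench import get_obs, camera, hand_in, spot_in gives the robot as it stands.
- The arm moves only by the shell command python3 -m jog 'ROWS'. ROWS is JSON, one flat list of numbers, 7 for each row, row after row: the shift along the tool's x, y, z in m, then the turn, a rotation vector about the tool's x, y, z in rad, then the closure, from 0 (fully open) to 1 (shut). A call has 1 to 20 rows; each row is the pose to reach, as a shift and turn from the pose commanded when the call began, along the tool's axes at that moment; what a row does not reach only later rows make up. A row lasts 1/8 s, in which the tool goes at most 62.5 mm and 10.7 degrees, less where a joint would pass 70% of its speed; a pose out of reach is approached as far as the arm can. A call with a gripper value outside its range is refused whole. The fingers move at their own pace and stop on an object; the grip force is fixed at half the most. Time passes only in rows, so rows that repeat a pose let the fingers close. It gives the time, the measured TCP pose, the force, the opening and the grip force at its end, in the units of the state.
- get_obs(): the state, without advancing time (a new reading comes with each control period).
- camera(name): name is "scene" or "top" or "wrist"; returns a dict with "frame" (384x512x3 uint8, red, green, blue), "mtx" (3x3 intrinsics, pixels), "extrinsics" (4x4, takes a point from camera to world coordinates). Camera axes: x right, y up, looking along -z (the intrinsics and any distortion apply to the point x, -y, -z); pixel columns grow to the right and rows downward; lengths in m; the calibration is good to about 2 mm. A picture is of the moment at which its call begins. There is no depth.
- hand_in(): hands the job in; it is judged then, once.
Trained networks look in a picture, given as the dict that the camera call returned (one of the last four; its "shot" number tells which), for a name from the list of things; names that differ only in an ending like _2 or _b are one class to them, and where a whole thing is asked for, a point or a joint stands for the part that bears it (a point fixed in the world has none). Each returns a list of dicts, best first, with "confidence" (0 to 1); they miss things now and then, are a little off and sometimes report something else, mostly with a low value. They report only what shows in the picture. A call takes as long as a camera call.
- spot_in(picture, name): "xyz" ([x, y, z] in m, in world coordinates, good to about 4 mm: the middle of the surface that is visible of it).
The state is a dict: "time_s": time; "q": joint angles; "dq": joint speeds; "joint_efforts": joint torques, N m; "eef_pos": TCP position; "eef_rot": TCP orientation; "wrist_force": force on the tool from outside, world axes, zero at the start; "torque": the same for the moment, N m; "opening": opening from 0.0 (shut) to 1.0 (fully open); "grasp_force": force on a finger pad.
Only numpy, scipy, OpenCV 4.12 (cv2) and the standard library are available. Lean on these libraries where they do the work, as an engineer would, in place of code of your own. Each camera call takes 0.05 s, during which the arm holds its last target. There are 200 camera calls.

## Task

Unfold the kickstand leg of the tan sample chart all the way by pushing its yellow tab backwards, away from the panel, while the chart sits in its grey holder. Then lift the chart out by its top handle and set it upright in the middle of the dark red board, leaning back on its leg. Leave the teal chart undisturbed in its holder.

Things in the scene. Friction and masses are not known exactly. Their poses are not given: they have to be found in the camera images.
- tan_chart_handle (a point): Middle of the top handle (36 x 35 high x 12 mm) of the loose tan-brown chart, 0.3 kg: a panel 110 wide, 95 high, 12 thick; this point is 112.5 mm above its foot. Axes: x out of its back (leg side), y along its width, z up. It starts in a fixed dark grey holder (130 x 56 x 42 high), foot 22 above the table in 20 deep slots; lift it straight up over 25 to free it
- tan_chart_tab (a point): Middle of the yellow tab on the tan chart's leg: the bare end, 40 mm long, 14 high, 6 thick, that sticks out sideways past the panel's +y edge. Folded, it lies 75 along y, 11 along x and 67.5 below the handle point. Pushed at its front towards the chart's +x it moves back about 28 and rises 10 as the leg unfolds
- tan_chart_leg (a joint): Angle of the tan chart's aluminium leg, hinged on its back 24.5 mm below the handle point: 0 folded against the panel, 0.7 rad fully unfolded at its stop. Stiff: stays where left; 1 to 2 N on the tab moves it. The leg is 32 wide, 103 long; unfolded, the chart stands on its foot and the leg's tip (65 behind the foot), leaning back about 10 degrees
- board: Dark red board, fixed on the table, 200 by 200 mm, 12 mm thick; origin at the centre of its underside, x and y along its sides, z up
- teal_chart_handle (a point): Middle of the top handle of the teal (dark blue-green) chart, built and held in a holder like the tan one; a bystander to leave alone

How it is judged:
By the outcome, as a careful person would: the job done as asked, in the order asked, and still so for the second after the job is handed in, with the robot touching nothing.
It also fails if it takes over 54 s, if anything falls off the work surface, if the arm or the gripper's body presses on something with over 40 N, if the wrist force passes 120 N, or if a joint passes its speed limit or range.

## Working session

There is one attempt and no reset: what is moved stays moved. The work goes in short steps, Python scripts to look and compute and a shell command to move; the robot and the scene stay as the last step left them, time stands still between calls to the robot, and variables do not carry over. Pictures are saved under pics/ and viewed, at most 10 in all, crops included, and the job is handed in when it is done.

```bash
mkdir -p pics; cat > h.py <<'E'
import numpy as np,cv2
from bench import get_obs,camera,spot_in
from scipy.spatial.transform import Rotation as R
def rot(): 
    q=get_obs()['eef_rot']; return R.from_quat([q[1],q[2],q[3],q[0]])
def save(p,n): cv2.imwrite('pics/'+n,cv2.cvtColor(p['frame'],cv2.COLOR_RGB2BGR))
def proj(p,X):
    T=np.linalg.inv(p['extrinsics']);c=T[:3,:3]@np.array(X)+T[:3,3];v=p['mtx']@np.array([c[0],-c[1],-c[2]]);return v[:2]/v[2]
def ray(p,u,v,z):
    d=np.linalg.inv(p['mtx'])@[u,v,1];d=p['extrinsics'][:3,:3]@[d[0],-d[1],-d[2]];o=p['extrinsics'][:3,3];return o+d*(z-o[2])/d[2]
E
cat > a.py <<'E'
from h import *
o=get_obs();print(o['time_s'],o['eef_pos'],o['eef_rot']);print(rot().as_matrix().round(3))
ps=[]
for c in ['scene','top','wrist']:
    p=camera(c);ps.append(p['frame']);print(c,p['extrinsics'][:3,3].round(3))
    for n in ['tan_chart_handle','tan_chart_tab','board','teal_chart_handle','tan_chart_leg']:
        print(n,[(np.round(d['xyz'],4).tolist(),round(d['confidence'],2),proj(p,d['xyz']).round().tolist()) for d in spot_in(p,n)[:2]])
    save(p,c+'0.png')
E
python3 a.py
```

```text
0.0 [0.21713264 0.53187373 0.25538832] [-3.42623855e-04  1.92676269e-01  9.81261976e-01 -8.20125215e-04]
[[-0.926  0.378 -0.001]
 [ 0.378  0.926 -0.001]
 [ 0.    -0.002 -1.   ]]
scene [ 0.94  -0.382  1.074]
tan_chart_handle [([0.5381, -0.2792, 0.0893], 0.95, [159.0, 287.0]), ([0.4788, -0.0244, 0.0127], 0.18, [229.0, 214.0])]
tan_chart_tab [([0.5522, -0.2758, 0.073], 0.76, [166.0, 293.0])]
board [([0.4779, -0.0245, 0.0121], 0.86, [229.0, 214.0])]
teal_chart_handle [([0.5257, 0.2778, 0.0881], 0.76, [324.0, 139.0])]
tan_chart_leg [([0.5475, -0.2775, 0.0708], 0.75, [164.0, 292.0])]
top [0.428 0.04  1.134]
tan_chart_handle [([0.5315, -0.268, 0.1172], 0.96, [395.0, 179.0])]
tan_chart_tab []
board [([0.4642, -0.018, 0.0142], 0.66, [277.0, 215.0])]
teal_chart_handle [([0.5166, 0.2778, 0.122], 0.67, [139.0, 191.0])]
tan_chart_leg []
wrist [0.157 0.557 0.375]
tan_chart_handle []
tan_chart_tab []
board []
teal_chart_handle []
tan_chart_leg []
```

```bash
python3 -c "
import cv2
a=cv2.imread('pics/scene0.png');b=cv2.imread('pics/top0.png')
a=cv2.resize(a[230:350,90:250],None,fx=5,fy=5,interpolation=2)
cv2.imwrite('pics/s1.png',a)
b=cv2.resize(b[130:280,230:430],None,fx=4,fy=4,interpolation=2)
cv2.imwrite('pics/t1.png',b)"
```

```text
(no output)
```

View pics/s1.png

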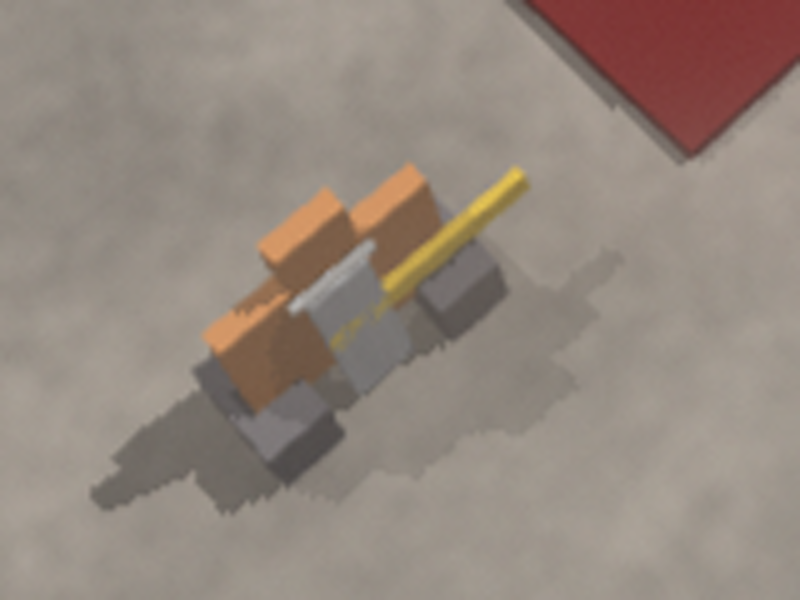

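View pics/t1.png

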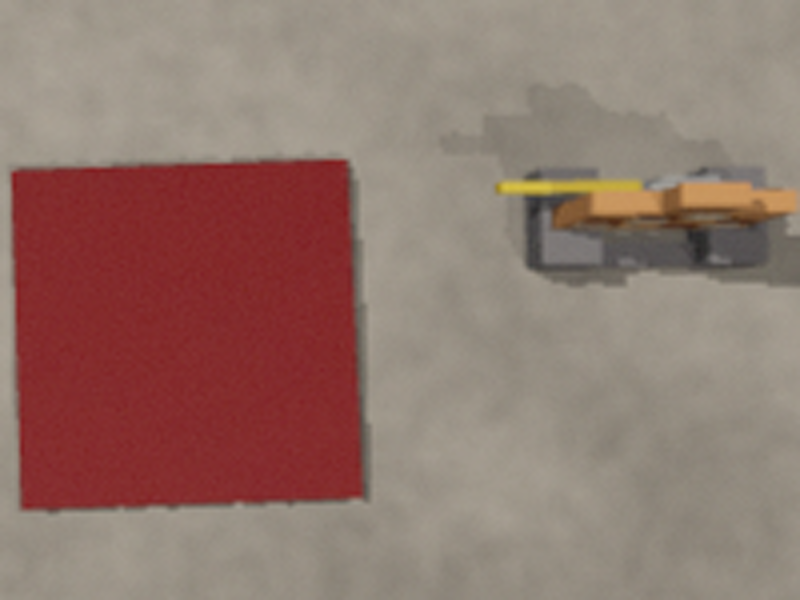

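View pics/scene0.png

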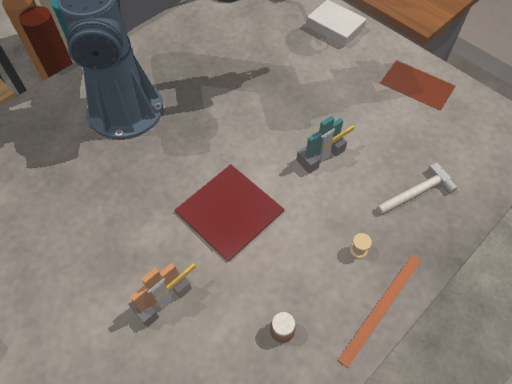

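The tan chart's back and tab face about +x, with its width along y (top view: tab at about (354–390, 177), handle at (407, 179)). The board is at about (277, 213) in the top view. I'll move above the tan chart with the fingers shut.

```bash
python3 -m jog '[-0.1,-0.1,-0.045,0,0,0.2,1, -0.58,-0.6,-0.045,0,0,1.183,1, -0.585,-0.606,-0.045,0,0,1.183,1, -0.585,-0.606,-0.045,0,0,1.183,1, -0.585,-0.606,-0.045,0,0,1.183,1, -0.585,-0.606,-0.045,0,0,1.183,1, -0.585,-0.606,-0.045,0,0,1.183,1, -0.585,-0.606,-0.045,0,0,1.183,1, -0.585,-0.606,-0.045,0,0,1.183,1, -0.585,-0.606,-0.045,0,0,1.183,1, -0.585,-0.606,-0.045,0,0,1.183,1, -0.585,-0.606,-0.045,0,0,1.183,1, -0.585,-0.606,-0.045,0,0,1.183,1, -0.585,-0.606,-0.045,0,0,1.183,1, -0.585,-0.606,-0.045,0,0,1.183,1, -0.585,-0.606,-0.045,0,0,1.183,1, -0.585,-0.606,-0.045,0,0,1.183,1, -0.585,-0.606,-0.045,0,0,1.183,1]'
cat > b.py <<'E'
from h import *
import sys
o=get_obs();print(o['time_s'],o['eef_pos'].round(4) if hasattr(o['eef_pos'],'round') else o['eef_pos'],o['wrist_force'],o['opening']);print(rot().as_matrix().round(3))
p=camera('wrist')
for n in ['tan_chart_handle','tan_chart_tab','tan_chart_leg','board']:
    print(n,[(np.round(d['xyz'],4).tolist(),round(d['confidence'],2),proj(p,d['xyz']).round().tolist()) for d in spot_in(p,n)[:1]])
save(p,sys.argv[1]); np.savez('last.npz',**{k:p[k] for k in('mtx','extrinsics')})
E
python3 b.py w1.png
```

```text
time_s: 3.15
eef_pos: [0.5298, -0.2489, 0.3017]
eef_rot: [0.0, 0.707, 0.708, 0.0]
wrist_force: [-0.9, -0.1, -0.3]
opening: 0.003
grasp_force: 0.0
3.15 [ 0.5298 -0.2489  0.3017] [-0.90496174 -0.10492373 -0.28865352] 0.0032253642761732224
[[-0.001  1.     0.   ]
 [ 1.     0.001 -0.   ]
 [-0.     0.    -1.   ]]
tan_chart_handle [([0.5324, -0.2599, 0.1149], 0.72, [259.0, 185.0])]
tan_chart_tab [([0.5389, -0.2398, 0.0784], 0.78, [265.0, 159.0])]
tan_chart_leg [([0.5449, -0.2412, 0.078], 0.85, [270.0, 160.0])]
board [([0.4661, -0.0929, 0.0104], 0.77, [203.0, 27.0])]
```

View pics/w1.png

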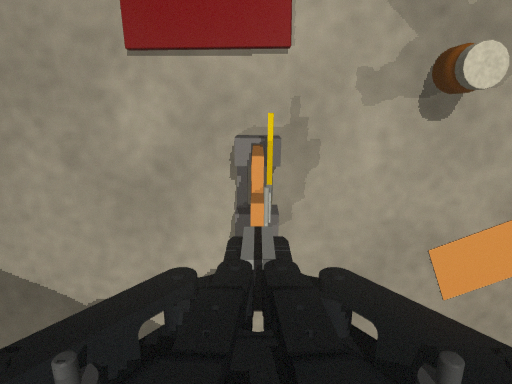

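The wrist view shows the chart aligned with the tool: tab at cols 267–274, rows 113–185; panel cols 251–264 from row 146; handle at rows about 193–226.

```bash
python3 - <<'E'
from h import *
p=dict(np.load('last.npz'))
for n,u,v,z in [('tabend',270.5,113,.074),('tab185',270,180,.074),('pan far L',251.5,146,.117),('pan far R',264,146,.117),('handle far',257.5,193,.152),('handle near',257.5,226,.152),('handle L',250.5,210,.152),('handle R',264.5,210,.152),('board nearL',126,46,.012),('board nearR',291,46,.012)]:
    print(n,ray(p,u,v,z).round(4))
E
python3 -c "
import cv2
a=cv2.imread('pics/w1.png')[100:240,200:320]
cv2.imwrite('pics/w1c.png',cv2.resize(a,None,fx=4,fy=4,interpolation=2))"
```

```text
tabend [ 0.5445 -0.1906  0.074 ]
tab185 [ 0.5448 -0.2643  0.074 ]
pan far L [ 0.5248 -0.2206  0.117 ]
pan far R [ 0.5369 -0.2206  0.117 ]
handle far [ 0.5306 -0.2579  0.152 ]
handle near [ 0.5307 -0.2892  0.152 ]
handle L [ 0.5243 -0.2738  0.152 ]
handle R [ 0.5369 -0.2738  0.152 ]
board nearL [ 0.3729 -0.1141  0.012 ]
board nearR [ 0.5708 -0.1139  0.012 ]
```

View pics/w1c.png

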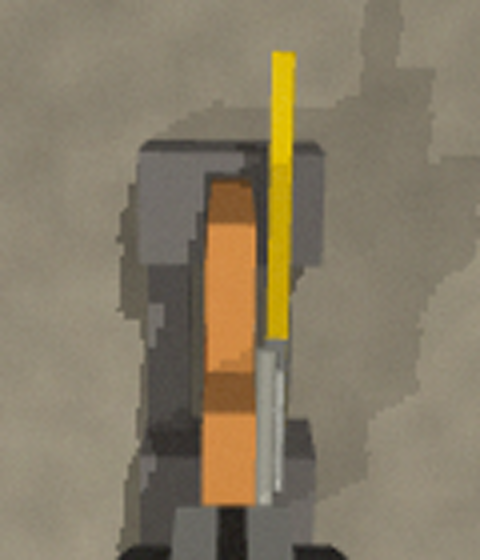

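Chart centre is about (0.531, −0.286), yaw ≈ 0, and the tab middle is at y ≈ −0.211. I'll go down in front of the tab, just past the panel edge.

```bash
python3 -m jog '[0.043,-0.02,0.04,0,0,0,1, 0.043,-0.02,0.09,0,0,0,1, 0.043,-0.02,0.14,0,0,0,1, 0.043,-0.02,0.18,0,0,0,1, 0.043,-0.02,0.205,0,0,0,1, 0.043,-0.02,0.222,0,0,0,1, 0.043,-0.02,0.222,0,0,0,1, 0.043,-0.02,0.222,0,0,0,1]'; python3 b.py w2.png
```

```text
time_s: 4.4
eef_pos: [0.5106, -0.2074, 0.0804]
eef_rot: [0.001, 0.707, 0.707, 0.0]
wrist_force: [1.1, 0.2, -0.4]
opening: -0.002
grasp_force: 0.0
4.4 [ 0.5106 -0.2074  0.0804] [ 1.07299608  0.23134961 -0.42604064] -0.0017062880874980433
[[-0.     1.     0.002]
 [ 1.     0.    -0.001]
 [-0.001  0.002 -1.   ]]
tan_chart_handle [([0.5433, -0.2015, 0.0699], 0.78, [329.0, 244.0])]
tan_chart_tab [([0.5402, -0.1982, 0.0769], 0.59, [326.0, 244.0])]
tan_chart_leg [([0.5476, -0.2027, 0.0749], 0.78, [341.0, 252.0])]
board [([0.4635, -0.1009, 0.0147], 0.73, [167.0, 26.0])]
```

View pics/w2.png

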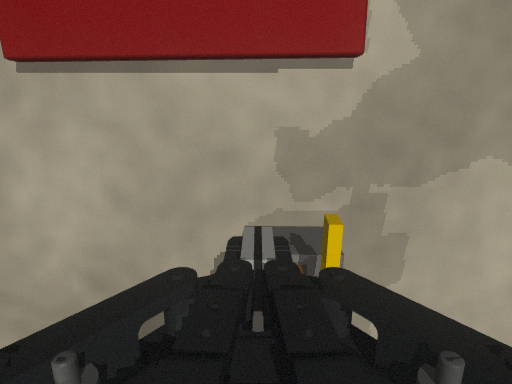

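The shut fingertips (cols 243–274) are in front of the tab (cols 325–342, top end at row 215), with a gap of about 20 mm. I'll push +x (tool +y).

```bash
python3 -m jog '[0,0.008,0,0,0,0,1, 0,0.014,0,0,0,0,1, 0,0.018,0,0,0,0,1, 0,0.022,0,0,0,0,1, 0,0.026,0,0,0,0,1, 0,0.030,0,0,0,0,1, 0,0.034,0,0,0,0,1, 0,0.038,0,0,0,0,1, 0,0.041,0,0,0,0,1, 0,0.041,0,0,0,0,1]';  python3 -m jog '[0,0.002,0,0,0,0,1, 0,0.004,0,0,0,0,1, 0,0.004,0,0,0,0,1]'; python3 -m jog '[0,0.002,0,0,0,0,1, 0,0.003,0,0,0,0,1, 0,0.003,0,0,0,0,1]'
```

```text
time_s: 5.9
eef_pos: [0.5512, -0.2069, 0.0795]
eef_rot: [0.0, 0.707, 0.707, 0.0]
wrist_force: [-0.4, -0.5, -0.1]
opening: -0.001
grasp_force: 0.1
time_s: 6.28
eef_pos: [0.555, -0.2069, 0.0794]
eef_rot: [0.0, 0.707, 0.707, 0.0]
wrist_force: [-0.6, -0.5, 0.5]
opening: -0.0
grasp_force: 0.4
time_s: 6.65
eef_pos: [0.5579, -0.2069, 0.0793]
eef_rot: [0.0, 0.707, 0.707, 0.0]
wrist_force: [-1.1, 0.2, 0.8]
opening: 0.002
grasp_force: 0.7
```

```bash
python3 -m jog '[0,0.002,0,0,0,0,1, 0,0.003,0,0,0,0,1, 0,0.003,0,0,0,0,1]';python3 -m jog '[0,0.001,0,0,0,0,1, 0,0.002,0,0,0,0,1, 0,0.002,0,0,0,0,1]'; python3 b.py w3.png
```

```text
time_s: 7.02
eef_pos: [0.5597, -0.2068, 0.0788]
eef_rot: [-0.001, 0.707, 0.707, -0.001]
wrist_force: [-5.3, -0.8, 2.4]
opening: -0.003
grasp_force: 3.1
time_s: 7.4
eef_pos: [0.5605, -0.2069, 0.0784]
eef_rot: [-0.002, 0.707, 0.707, -0.002]
wrist_force: [-10.9, -1.7, 3.0]
opening: -0.003
grasp_force: 5.2
7.4 [ 0.5605 -0.2069  0.0784] [-10.87609239  -1.65021957   2.99866769] -0.003029323509020411
[[-0.     1.    -0.006]
 [ 1.     0.     0.001]
 [ 0.001 -0.006 -1.   ]]
tan_chart_handle [([0.58, -0.2015, 0.0701], 0.6, [300.0, 248.0])]
tan_chart_tab [([0.5772, -0.1963, 0.0721], 0.89, [295.0, 239.0])]
tan_chart_leg [([0.5825, -0.2005, 0.073], 0.96, [307.0, 249.0])]
board [([0.4899, -0.1034, 0.0106], 0.68, [127.0, 34.0])]
```

View pics/w3.png

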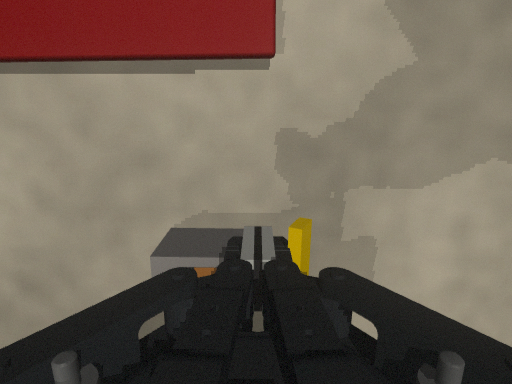

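Force rises sharply, about 3 N/mm up to 11 N: the leg is at its stop. Back off, rise, open, and go above the handle.

```bash
python3 -m jog '[0,-0.015,0,0,0,0,1, 0,-0.03,0,0,0,0,1, 0,-0.03,-0.05,0,0,0,1, 0,-0.03,-0.1,0,0,0,1, 0,-0.03,-0.15,0,0,0,0.5, -0.04,-0.03,-0.18,0,0,0,0, -0.079,-0.03,-0.18,0,0,0,0, -0.079,-0.03,-0.18,0,0,0,0, -0.079,-0.03,-0.18,0,0,0,0, -0.079,-0.03,-0.18,0,0,0,0]'; python3 b.py w4.png
```

```text
time_s: 8.9
eef_pos: [0.5327, -0.2847, 0.2588]
eef_rot: [-0.001, 0.707, 0.707, 0.0]
wrist_force: [0.2, 0.7, -0.2]
opening: 1.001
grasp_force: 0.0
8.9 [ 0.5327 -0.2847  0.2588] [ 0.16102602  0.67004294 -0.24545447] 1.0011952221237739
[[-0.001  1.    -0.001]
 [ 1.     0.001  0.001]
 [ 0.001 -0.001 -1.   ]]
tan_chart_handle [([0.5476, -0.2733, 0.092], 0.83, [273.0, 167.0])]
tan_chart_tab [([0.5755, -0.2663, 0.0722], 0.98, [301.0, 156.0])]
tan_chart_leg [([0.581, -0.2729, 0.0769], 0.82, [307.0, 164.0])]
board [([0.4558, -0.117, 0.0118], 0.89, [183.0, 5.0])]
```

View pics/w4.png

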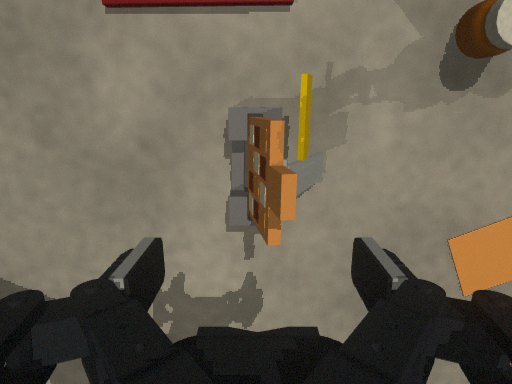

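The chart has tipped back in its slots: the panel's top edge is at cols 271–284 against about 249 at the foot, and the handle top is near (288, 193). I'll fit the tilt numerically before gripping.

```bash
cat > fit.py <<'E'
from h import *
from scipy.optimize import minimize
def hullmask(pts):
    m=np.zeros((384*2,512*2),np.uint8);cv2.fillConvexPoly(m,cv2.convexHull((np.array(pts)*2).round().astype(np.int32)),1);return m
def corners(zlo):
    P=[(x,y,z) for x in(-.006,.006) for y in(-.055,.055) for z in(zlo,.095)]
    H=[(x,y,z) for x in(-.006,.006) for y in(-.018,.018) for z in(.095,.13)]
    return np.array(P),np.array(H)
V=[]
for c in['wrist','scene','top']:
    p=camera(c);f=cv2.cvtColor(p['frame'],cv2.COLOR_RGB2HSV)
    m=((f[...,0]>=8)&(f[...,0]<=17)&(f[...,1]>110)&(f[...,2]>50)).astype(np.uint8)
    u,v=proj(p,[.55,-.286,.1]);r=60 if c=='wrist' else 28
    if c=='wrist':u,v,r=265,180,75
    k=np.zeros_like(m);cv2.circle(k,(int(u),int(v)),r,1,-1);m*=k
    m=cv2.resize(m,None,fx=2,fy=2,interpolation=0)
    print(c,int(m.sum()));save(p,c+'_f.png')
    if m.sum()>1500: V.append((c,p,m))
def cost(a,info=False):
    x,y,z,t,w=a;Rm=R.from_euler('ZY',[w,t]).as_matrix();s=[]
    for c,p,m in V:
        mm=np.zeros_like(m)
        P,H=corners(.02)
        for B in(P,H): mm|=hullmask([proj(p,Rm@b+[x,y,z]) for b in B])
        mf=cv2.morphologyEx(m,cv2.MORPH_CLOSE,np.ones((25,25)))
        s.append((mm&mf).sum()/(mm|mf).sum())
    if info: print([c for c,_,_ in V],np.round(s,3))
    return -np.mean(s)
best=None
for t in(0.05,.2,.35):
    r=minimize(cost,[.531,-.286,.022,t,0],method='Nelder-Mead',options=dict(initial_simplex=np.array([.531,-.286,.022,t,0])+np.vstack([np.zeros(5),np.diag([.008,.008,.008,.1,.05])]),maxiter=250))
    print(r.x.round(4),r.fun)
    if best is None or r.fun<best.fun:best=r
cost(best.x,True);x,y,z,t,w=best.x
print('handle',(R.from_euler('ZY',[w,t]).apply([0,0,.1125])+[x,y,z]).round(4))
E
python3 fit.py
```

```text
wrist 17644
scene 1180
top 3096
[ 0.5238 -0.2845  0.0253  0.2499 -0.0215] -0.8558191186965581
[ 0.523  -0.2851  0.0245  0.2637 -0.0082] -0.8590642208579313
[ 0.5238 -0.2852  0.0289  0.2497  0.0286] -0.8462262609621996
['wrist', 'top'] [0.955 0.764]
handle [ 0.5523 -0.2853  0.1331]
```

Tilt ≈ 0.25 rad with the handle at about (0.552, −0.285, 0.133). I'll grip with the tool tilted to match.

```bash
python3 -m jog '[0,0.03,0,0.12,0,0,0, 0,0.048,0.015,0.25,0,0,0, 0,0.042,0.04,0.25,0,0,0, 0,0.035,0.065,0.25,0,0,0, 0,0.029,0.09,0.25,0,0,0, 0,0.023,0.114,0.25,0,0,0, 0,0.023,0.114,0.25,0,0,0, 0,0.023,0.114,0.25,0,0,0]'; python3 -m jog '[0,0,0,0,0,0,0.5, 0,0,0,0,0,0,1, 0,0,0,0,0,0,1, 0,0,0,0,0,0,1, 0,0,0,0,0,0,1, 0,0,0,0,0,0,1]'
```

```text
time_s: 10.3
eef_pos: [0.5565, -0.2862, 0.1463]
eef_rot: [-0.087, 0.702, 0.702, -0.088]
wrist_force: [0.3, -0.4, 0.3]
opening: 1.0
grasp_force: 0.0
time_s: 11.05
eef_pos: [0.5563, -0.2859, 0.1455]
eef_rot: [-0.088, 0.702, 0.702, -0.088]
wrist_force: [1.3, 0.9, 0.5]
opening: 0.13
grasp_force: 60.0
```

```bash
python3 -m jog '[0,-0.001,-0.01,0,0,0,1, 0,-0.002,-0.02,0,0,0,1, 0,-0.004,-0.035,0,0,0,1]'; python3 -m jog '[0,-0.01,-0.03,0,0,0,1, 0,-0.03,-0.07,0,0,0,1, 0,-0.035,-0.1,0,0,0,1, 0,-0.035,-0.12,0,0,0,1, 0,-0.035,-0.12,0,0,0,1, 0,-0.035,-0.12,0,0,0,1]'; python3 b.py w5.png; python3 - <<'E'
from h import *
p=camera('scene');save(p,'s5.png')
a=cv2.imread('pics/s5.png');b=cv2.imread('pics/w5.png')
cv2.imwrite('pics/m5.png',np.hstack([cv2.resize(a[140:340,60:260],(400,400)),cv2.resize(b[60:360,110:410],(400,400))]))
E
```

```text
time_s: 11.42
eef_pos: [0.5601, -0.2857, 0.1806]
eef_rot: [-0.089, 0.701, 0.702, -0.089]
wrist_force: [0.1, -0.7, -4.4]
opening: 0.132
grasp_force: 59.7
time_s: 12.18
eef_pos: [0.5559, -0.2856, 0.3043]
eef_rot: [-0.089, 0.701, 0.702, -0.088]
wrist_force: [-0.2, -0.3, -3.0]
opening: 0.133
grasp_force: 59.7
12.175 [ 0.5559 -0.2856  0.3043] [-0.19167416 -0.31847448 -3.03806288] 0.13251639989518899
[[-0.     0.969 -0.249]
 [ 1.     0.     0.001]
 [ 0.001 -0.249 -0.969]]
tan_chart_handle [([0.5632, -0.2703, 0.2555], 0.66, [292.0, 201.0])]
tan_chart_tab [([0.5748, -0.2675, 0.2332], 0.93, [316.0, 188.0])]
tan_chart_leg [([0.5808, -0.2748, 0.2348], 0.96, [326.0, 201.0])]
board [([0.4546, -0.1103, 0.0147], 0.77, [236.0, 13.0])]
```

View pics/m5.png

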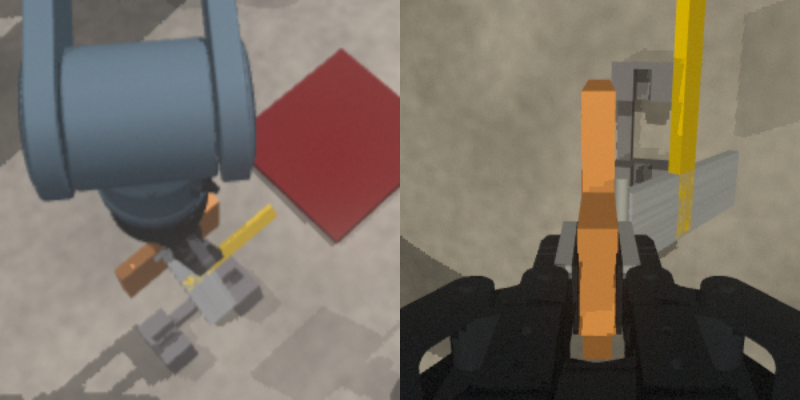

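The chart is held and free of the holder, with its leg still unfolded. I'll carry it over the board at a 10° lean.

```bash
python3 -m jog '[0.02,-0.006,0.002,-0.02,0,0,1, 0.06,-0.02,0.005,-0.04,0,0,1, 0.10,-0.03,0.008,-0.06,0,0,1, 0.14,-0.045,0.011,-0.075,0,0,1, 0.18,-0.056,0.015,-0.075,0,0,1, 0.22,-0.068,0.018,-0.075,0,0,1, 0.25,-0.078,0.02,-0.075,0,0,1, 0.27,-0.083,0.021,-0.075,0,0,1, 0.27,-0.075,0.055,-0.075,0,0,1, 0.27,-0.067,0.09,-0.075,0,0,1, 0.27,-0.056,0.125,-0.075,0,0,1, 0.27,-0.049,0.156,-0.075,0,0,1, 0.27,-0.049,0.156,-0.075,0,0,1, 0.27,-0.049,0.156,-0.075,0,0,1]'; python3 - <<'E'
from h import *
print(rot().as_matrix().round(3))
for c in('top','wrist','scene'):
    p=camera(c);save(p,c+'6.png')
    for n in['board','tan_chart_handle','tan_chart_leg','tan_chart_tab']: print(c,n,[np.round(d['xyz'],4).tolist()+[round(d['confidence'],2)] for d in spot_in(p,n)[:1]])
E
```

```text
time_s: 14.22
eef_pos: [0.4712, -0.0163, 0.1673]
eef_rot: [-0.061, 0.705, 0.704, -0.061]
wrist_force: [0.9, 0.5, -3.4]
opening: 0.127
grasp_force: 59.6
[[ 0.     0.985 -0.173]
 [ 1.    -0.    -0.001]
 [-0.001 -0.173 -0.985]]
top board [[0.4332, -0.0058, 0.0142, 0.97]]
top tan_chart_handle [[0.4578, 0.0058, 0.113, 0.84]]
top tan_chart_leg []
top tan_chart_tab [[0.495, 0.0291, 0.0918, 0.59]]
wrist board [[0.4709, 0.017, 0.0107, 0.84]]
wrist tan_chart_handle [[0.4796, -0.0001, 0.1176, 0.66]]
wrist tan_chart_leg [[0.5019, -0.0018, 0.0972, 0.6]]
wrist tan_chart_tab [[0.4969, 0.0011, 0.0997, 0.91]]
scene board [[0.4995, -0.0452, 0.0102, 0.88]]
scene tan_chart_handle [[0.489, -0.0172, 0.0962, 0.89]]
scene tan_chart_leg [[0.501, -0.0126, 0.0893, 0.7]]
scene tan_chart_tab [[0.503, -0.0063, 0.0926, 0.72]]
```

```bash
python3 -m jog '[0,0.002,0.012,0,0,0,1, 0,0.004,0.024,0,0,0,1, 0,0.004,0.024,0,0,0,1]'; python3 -m jog '[0,0.0005,0.003,0,0,0,1, 0,0.0005,0.003,0,0,0,1]';python3 -m jog '[0,0.0004,0.002,0,0,0,1, 0,0.0004,0.002,0,0,0,1]'
```

```text
time_s: 15.35
eef_pos: [0.4697, -0.0159, 0.1411]
eef_rot: [-0.062, 0.704, 0.704, -0.062]
wrist_force: [-2.0, 1.0, 0.6]
opening: 0.132
grasp_force: 60.2
time_s: 15.6
eef_pos: [0.4697, -0.016, 0.1405]
eef_rot: [-0.062, 0.704, 0.704, -0.063]
wrist_force: [-8.6, 1.5, 20.6]
opening: 0.133
grasp_force: 62.9
time_s: 15.85
eef_pos: [0.4696, -0.0162, 0.1401]
eef_rot: [-0.062, 0.704, 0.705, -0.063]
wrist_force: [-14.5, 1.7, 33.8]
opening: 0.129
grasp_force: 64.8
```

```bash
python3 -m jog '[0,-0.0008,-0.0045,0,0,0,1, 0,-0.0008,-0.0045,0,0,0,1]'; python3 - <<'E'
from h import *
o=get_obs();print(np.round(o['torque'],3))
p=camera('scene');save(p,'s7.png');q=camera('wrist');save(q,'w7.png')
cv2.imwrite('pics/m7.png',np.hstack([cv2.resize(cv2.imread('pics/s7.png')[130:280,150:300],(400,400)),cv2.resize(cv2.imread('pics/w7.png')[60:360,110:410],(400,400))]))
E
```

```text
time_s: 16.1
eef_pos: [0.4701, -0.0159, 0.1409]
eef_rot: [-0.062, 0.704, 0.704, -0.062]
wrist_force: [-2.4, 0.9, 1.2]
opening: 0.125
grasp_force: 60.3
[-0.05  -0.051 -0.027]
```

View pics/m7.png

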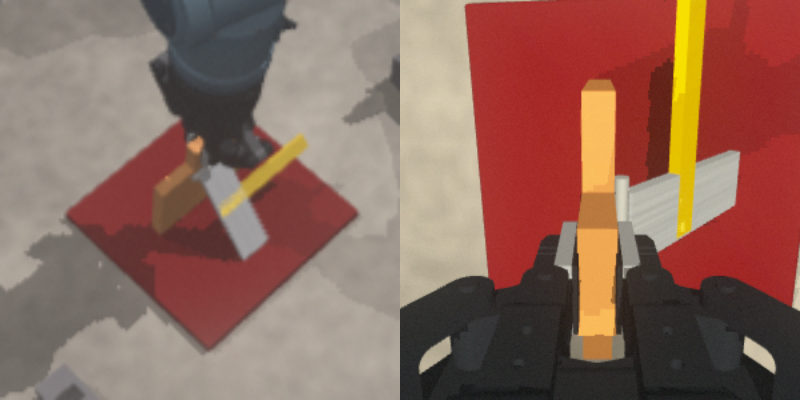

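It stands on the board, with foot and leg both clear of the edges. I'll release and retreat along the handle axis.

```bash
python3 -m jog '[0,0,0,0,0,0,0.8, 0,0,0,0,0,0,0.65, 0,0,0,0,0,0,0.5, 0,0,0,0,0,0,0.5, 0,0,0,0,0,0,0.5]'; python3 -m jog '[0,0,-0.01,0,0,0,0.5, 0,0,-0.03,0,0,0,0.5, 0,0,-0.06,0,0,0,0.5, 0,0,-0.1,0,0,0,0.5, 0,0,-0.15,0,0,0,0.5, -0.05,0,-0.18,0,0,0,0.5, -0.1,0,-0.18,0,0,0,0.5, -0.1,0,-0.18,0,0,0,0.5, -0.1,0,-0.18,0,0,0,0.5]'
cat > fin.py <<'E'
import re
s=open('fit.py').read().replace('.55,-.286,.1]','.465,-.016,.07]').replace("u,v,r=265,180,75","u,v=proj(p,[.465,-.016,.07]);r=90").replace('.531,-.286,.022','.45,-.016,.012').replace('corners(.02)','corners(0)').replace("28","40").replace('>1500','>600')
exec(s)
for c,p,m in V:
    for n in['tan_chart_handle','tan_chart_tab','tan_chart_leg','board','teal_chart_handle']: print(c,n,[np.round(d['xyz'],4).tolist()+[round(d['confidence'],2)] for d in spot_in(p,n)[:1]])
E
python3 fin.py
```

```text
time_s: 16.82
eef_pos: [0.4702, -0.0159, 0.1413]
eef_rot: [-0.062, 0.704, 0.704, -0.062]
wrist_force: [-0.1, -0.0, 0.2]
opening: 0.496
grasp_force: 0.0
time_s: 17.95
eef_pos: [0.5013, -0.1156, 0.3187]
eef_rot: [-0.062, 0.705, 0.704, -0.062]
wrist_force: [0.1, 0.1, 0.8]
opening: 0.498
grasp_force: 0.0
wrist 7792
scene 2792
top 1684
[ 0.4496 -0.0145  0.0128  0.1114  0.0015] -0.7134474381535291
[ 0.4499 -0.0148  0.0136  0.1108  0.0067] -0.7105327337400826
[ 0.4493 -0.0156  0.0146  0.1181  0.0051] -0.7043110962159678
['wrist', 'scene', 'top'] [0.803 0.733 0.604]
handle [ 0.4621 -0.0145  0.1246]
wrist tan_chart_handle [[0.4742, -0.0127, 0.0836, 0.8]]
wrist tan_chart_tab [[0.4942, -0.0093, 0.0664, 0.6]]
wrist tan_chart_leg [[0.5005, -0.0136, 0.069, 0.74]]
wrist board [[0.4721, -0.0228, 0.0096, 0.93]]
wrist teal_chart_handle []
scene tan_chart_handle [[0.4692, -0.0142, 0.072, 0.79]]
scene tan_chart_tab [[0.4691, -0.0135, 0.0716, 0.19]]
scene tan_chart_leg [[0.4978, -0.0093, 0.065, 0.88]]
scene board [[0.5014, -0.0484, 0.0107, 0.79]]
scene teal_chart_handle [[0.5249, 0.2769, 0.0917, 0.57]]
top tan_chart_handle [[0.4829, -0.0075, 0.0714, 0.63]]
top tan_chart_tab [[0.4951, -0.0071, 0.0635, 0.64]]
top tan_chart_leg []
top board [[0.4836, 0.0186, 0.0151, 0.7]]
top teal_chart_handle [[0.5171, 0.2811, 0.1199, 0.94]]
```

```bash
cat > tab.py <<'E'
from h import *
from scipy.optimize import minimize
V=[]
for c in['wrist','scene','top']:
    p=camera(c);f=cv2.cvtColor(p['frame'],cv2.COLOR_RGB2HSV)
    m=((f[...,0]>=20)&(f[...,0]<=32)&(f[...,1]>130)&(f[...,2]>70)).astype(np.uint8)
    u,v=proj(p,[.495,.04,.07]);k=np.zeros_like(m);cv2.circle(k,(int(u),int(v)),100 if c=='wrist' else 35,1,-1);m*=k
    print(c,int(m.sum()))
    if m.sum()>40: V.append((p,cv2.resize(m,None,fx=2,fy=2,interpolation=0)))
def cost(a):
    x,z,y,t=a;Rm=R.from_euler('Y',t).as_matrix();s=[]   # y = free end; t = tilt of tab section
    for p,m in V:
        pts=np.array([proj(p,Rm@np.array([i,0,k])+[x,yy,z]) for i in(-.003,.003) for k in(-.007,.007) for yy in(y-.04,y)])
        mm=np.zeros_like(m);cv2.fillConvexPoly(mm,cv2.convexHull((pts*2).round().astype(np.int32)),1)
        # only compare beyond the visible tab part
        s.append((mm&m).sum()/(mm|m).sum())
    return -np.mean(s)
x0=np.array([.495,.067,.079,-.5])
for d in(.006,-.006):
    r=minimize(cost,x0,method='Nelder-Mead',options=dict(initial_simplex=x0+np.vstack([np.zeros(4),np.diag([d,d,d,.2])])));print(r.x.round(4),r.fun)
for leg in(.7,.65,.6,.5):
    # chart frame: hinge (6+5?,88): tab at 43 below, folded x=11
    h=np.array([.011,.088]);tab=h+.043*np.array([np.sin(leg),-np.cos(leg)]);tip=h+.086*np.array([np.sin(leg),-np.cos(leg)])
    L=[h+l*np.array([np.sin(leg),-np.cos(leg)]) for l in(.103,)][0]
    lean=np.arctan2(L[1],L[0]-.006);c,s=np.cos(lean),np.sin(lean)
    print(leg,'lean',lean.round(3),'tab rel foot',(tab[0]*c+tab[1]*s).round(4),(tab[1]*c-tab[0]*s+.012).round(4),'handle dx',(.1125*s).round(4))
E
python3 tab.py
```

```text
wrist 906
scene 208
top 222
[ 0.4943  0.0638  0.0529 -0.5859] -0.4690745402464164
[ 0.4937  0.0619  0.0562 -1.5101] -0.4711304069417876
0.7 lean 0.129 tab rel foot 0.0454 0.0617 handle dx 0.0144
0.65 lean 0.089 tab rel foot 0.0417 0.0623 handle dx 0.01
0.6 lean 0.047 tab rel foot 0.0377 0.0628 handle dx 0.0053
0.5 lean -0.044 tab rel foot 0.0294 0.0636 handle dx -0.0049
```

The tab is 44 mm behind the foot, against 45 mm expected for a fully unfolded leg, and the teal chart hasn't moved. Handing in.

```bash
python3 -c "from bench import hand_in; print(hand_in())"
```

```text
the job is handed in; nothing more can be done
None
```

I unfolded the tan chart's leg to its stop, lifted the chart out and stood it near the middle of the dark red board, leaning back on its leg. The teal chart was not touched. The job was handed in at about 18 s, but no verdict came back.

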